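Close the tea-light box and snap its locking cap home

ROBOT

A 6-joint arm with a two-finger parallel gripper is mounted at the origin on a cart in front of the work surface, level with it; the furniture and walls round the work are solid. World frame = base frame: x ahead of the robot, y to its left, z up, the work surface at z = 0. Lengths are in m, angles in rad, forces in N, time in s.
With the tool pointing down it reaches from about 0.35 to 0.925 m from the base axis. Payload 6.4 kg.
Tool frame: the origin (TCP) lies at the centre of the arm's flange, where the gripper is bolted on; the fingertips stand 173 mm ahead of it and the grasp point (between the pads) lies 155 mm ahead of it; z points along the fingers, y is the line along which they close (so a half turn about z gives the same grasp; the last joint's range is limited). The gripper opens to 85 mm and grips with 20 to 120 N. Pads are 22 mm wide; open, the fingers measure 114 mm over their backs; the gripper's body (76 mm by 85 mm) begins 54 mm behind the grasp point. The pads swing forward as they close: fully open they stand 13 mm farther back than shut.
Start: joints at [-1.405, 0.245, 1.558, -0, 1.339, -0.174], TCP at [0.217, -0.613, 0.405] pointing down, gripper open.
Joint ranges: [-3.13, 3.13], [-1.02, 2.26], [0.13, 2.54], [-0.95, 4.09], [0.21, 2.88], [-2.74, 2.74]. Speed limits (rad/s): [2.57, 2.57, 3.14, 3.14, 3.14, 3.14].

INTERFACE

Orientations are given as a unit quaternion [w, x, y, z].
In Python, from station import status, cams, order gives the robot as it stands.
- The arm moves only by the tool jog_arm, never from a script. Its argument "targets" is a list of rows, each a list of 7 numbers: the turn, a rotation vector about the world's x, y, z scaled (see below), then the shift along the world's x, y, z scaled (see below), then the gripper command: -1 is shut, 1 is fully open, values between are in proportion. In form: [[ax, ay, az, tx, ty, tz, fingers], ...]. A call has 1 to 10 rows; each row is the pose to reach, as a shift and turn from the pose commanded when the call began, turning the shorter way round; what a row does not reach only later rows make up. The controller multiplies each number of a shift by 200 mm and each number of a turn by pi rad. A row lasts 1/8 s, in which the tool goes at most 62.5 mm and 10.7 degrees, less where a joint would pass 70% of its speed; a pose out of reach is approached as far as the arm can. A call with a number of a shift or a turn outside -1 to 1 is refused whole. A call with a gripper value outside its range is refused whole. The fingers move at their own pace and stop on an object; "force" is the grip in N (left out, the last holds). Time passes only in rows, so rows that repeat a pose let the fingers close. It gives the time, the measured TCP pose, the force, the opening and the grip force at its end, in the units of the state.
- status.get_state(): the state, without advancing time (a new reading comes with each control period).
- cams.capture(name): name is "scene" or "side" or "wrist"; returns the picture (420x560x3 uint8, blue, green, red); there is no depth.
- cams.camera_params(name): a dict with "fov_y" (degrees; the focal length in pixels is half the picture's height over the tangent of half this angle, whatever the lens; pixels are square), "cx", "cy" (the principal point, pixels), "world_to_cam" (4x4, takes a point from world to camera coordinates); the wrist camera has in their place "hand_eye" (4x4, takes a point from camera to tool coordinates, whose origin is the TCP and whose axes are the flange's). Camera axes: x right, y up, looking along -z (the intrinsics and any distortion apply to the point x, -y, -z); pixel columns grow to the right and rows downward; lengths in m; the calibration is good to about 2 mm. A picture is of the moment at which its call begins: read the wrist's pose just before it. camera_params takes no time and is no camera call.
- order.finish_job(): hands the job in; it is judged then, once.
The state is a dict: "time": time; "joint_positions": joint angles; "qvel": joint speeds; "effort": joint torques, N m; "tool_pos": TCP position; "tcp_rot": TCP orientation; "force": force on the tool from outside, world axes, zero at the start; "ft_torque": the same for the moment, N m; "width": finger opening in m; "grasp_force": force on a finger pad.
Only numpy, scipy, OpenCV 4.12 (cv2) and the standard library are available. Lean on these libraries where they do the work, as an engineer would, in place of code of your own. Each camera call takes 0.05 s, during which the arm holds its last target. There are 200 camera calls.

TASK

Slide the white cover of the wooden tea-light box fully shut, then take the red snap cap from the sideboard, set it upright on the box's metal stud and press it straight down: after the click, when the force drops, keep pressing until it is fully home. Finish while still holding the cap pressed down firmly: do not let go or ease off at the end. Leave the other things on the sideboard where they are.

Things in the scene. Friction and masses are not known exactly. Their poses are not given: they have to be found in the camera images.
- tea_light_box: Wooden box, 170 x 84 x 45 mm, screwed down. Origin: centre of its underside, on the sideboard. Its x axis runs along its length from the tea-light compartment (-x end, open on top) to the stud end (+x), where a solid deck, top 36 mm up, carries the stud. Rails 9 mm wide along both long sides and a stop bar across the +x end are 45 mm high.
- cover (a joint): Slide of the white cover, m: 0 = fully shut against the stop at the box's +x end, 0.075 = open toward the box's -x. Starts 0.045 to 0.070. About 1.5 N of friction; stays where left. Cover 70 mm wide, 5 mm thick, top 42 mm above the sideboard. It slides along the box's x axis.
- cover_mouth (a point): Centre (at cover top) of the 38 x 38 mm window near the cover's +x end, open to that end through a neck 17 mm wide, through which the stud passes as the cover shuts. Shut, the window surrounds the stud; only then can the cap's 30 mm skirt go down to the washer. The cap then locks the cover.
- cover_rib (a point): Centre of the top of the grey finger rib on the cover, 58 mm above the sideboard; moves with the cover. The rib stands 16 mm above the cover, 12 mm thick along the box's x axis, 36 mm long along the box's y axis. With the cover shut it lies 20 mm to the -x side of the box's origin.
- stud_seat (a point): On the stud's axis, on top of the brass washer, 37.5 mm above the sideboard, 52 mm from the box's origin along its +x axis: where the cap's origin must end. The upright metal stud is 14 mm thick, 15 mm tall above this point, with a tapered tip and four sprung ears that stick out 4 mm, 8 mm above this point.
- seat_washer: Brass washer fixed on the deck round the foot of the stud, 29 mm in diameter, 1.5 mm thick; origin at the centre of its underside, 36 mm above the sideboard. The cap lands on it when fully home and must be pressed against it at the end.
- cap: Red round snap cap with two black bands, loose, 30 to 55 g, 34 mm tall, standing mouth down; origin at the centre of its underside, z up. From 17 to 34 mm up it is a solid grip of 34 mm diameter; the skirt below is 30 mm in diameter. Mouth 17 mm wide (lip 3 mm high), cavity behind it 24 mm wide and to 17 mm up.
- cap_top (a point): Centre of the cap's flat top, 34 mm above its origin. On the stud the cap first rests on the ears, origin 10 mm above the seat; a push of 8 to 18 N (peak near 8 mm) forces its lip past, then the push drops, the ears even pull it down by up to 15 N, and it meets the rigid washer at 0. Press it home held by its grip (40 N or more does not slip), or on this top.
- mug: White mug with flowers, 62 x 88 x 50 mm, loose, at the back left; origin at underside. Leave alone.
- lime: Green lime, 55 x 47 x 48 mm, loose, at the front right; origin at underside. Leave alone.
- jam_jar: Jam jar with yellow lid, 62 x 62 x 82 mm, loose, at the back; origin at underside. Leave alone.
- salt: Glass salt shaker, 44 x 44 x 90 mm, loose, at the back; origin at underside. Leave alone. A fixed dark green tin (101 mm tall) stands to its left and a fixed wooden pepper mill (165 mm tall) to its right, along the back edge.
- timer: Black and white kitchen timer, 61 x 61 x 52 mm, loose, in front of the books; origin at underside. Leave alone.
- matchbox: Red matchbox, 36 x 52 x 14 mm, loose, in front of the books; origin at underside. Leave alone.
- books_corner (a point): Front left corner, on the sideboard, of the fixed row of upright books: it reaches 0.27 m to the right (-y) and 0.19 m back from here and is up to 282 mm tall. Pass in front of it or over it. The gripper's body clears it at the cap if the fingers close along the world x axis. Behind it and to its right: fixed vase, coffee jug, candle glass.

How it is judged:
On the way, in this order (a step that is already met when the one before it is completed fails the run):
1. the cover is slid fully shut while the cap is still off the stud (value of joint cover below 0.003 m and distance between cap and stud_seat above 0.03 m), for 0.2 s.
2. the cap is snapped over the stud's ears and home on the washer (z of cap in the frame of stud_seat below 0.0015 m and horizontal distance between cap and stud_seat below 0.003 m and angle between cap's own z axis and vertical below 0.12 rad), for 0.2 s.
At the end, for the whole second after the job is handed in: The cover is within 4 mm of fully shut; the cap is upright (within 7 degrees) on the stud, its underside within 1.5 mm of the washer and within 3 mm of the stud's axis, at rest; the fingers still touch the cap and press it onto the brass washer with more than 4 N through the last second (all of step 2 and value of joint cover below 0.004 m and z of cap in the frame of stud_seat above -0.003 m and linear speed of cap below 0.02 m/s and contact force between the fingers and cap above 3 N and contact force between cap and seat_washer above 4 N); the arm keeps its last pose, push and grip.
It fails at once if a bystander (mug, lime, jam jar, salt shaker, timer or matchbox) is moved more than 30 mm (distance of any of mug, lime, jam_jar, salt, timer, matchbox from where it was at the start of the episode above 0.03 m).
It also fails if it takes over 67 s, if anything falls off the work surface, if the arm or the gripper's body presses on something with over 40 N, if the wrist force passes 120 N, or if a joint passes its speed limit or range.

## Working session

There is one attempt and no reset: what is moved stays moved. The work goes in short steps, Python scripts to look and compute and a tool call to move; the robot and the scene stay as the last step left them, time stands still between calls to the robot, and variables do not carry over. Pictures are saved under pics/ and viewed, at most 10 in all, crops included, and the job is handed in when it is done.

Besides the shell and the picture viewer there is one more tool, called after ">>>" as name(argument=value, ...), one argument or row to a line, values as JSON. jog_arm: Moves the arm, as the interface text tells. Its arguments: {"type":"object","properties":{"targets":{"type":"array","items":{"type":"array","items":{"type":"number","minimum":-1,"maximum":1}}},"force":{"type":"number"}},"required":["targets"]}

```bash
ls; mkdir -p pics; python3 - <<'E'
from station import status,cams
import cv2
print(status.get_state())
for n in ("scene","side","wrist"):
    print(n,cams.camera_params(n))
for n in ("scene","side"): cv2.imwrite(f"pics/{n}0.png",cams.capture(n))
E
```

```text
pics
{'time': 0.0, 'joint_positions': array([-1.40509939e+00,  2.45831739e-01,  1.55904593e+00,  2.71173053e-05,
        1.33866702e+00, -1.74088038e-01]), 'qvel': array([ 0.00037233, -0.00060211,  0.00141581, -0.00158184, -0.00118718,
        0.00185498]), 'effort': array([ 7.35569902e-04, -4.29509032e+01, -3.26129830e+01, -1.11394286e-04,
        5.25851967e-03, -7.61914947e-06]), 'tool_pos': array([ 0.21661122, -0.61260126,  0.40355152]), 'tcp_rot': array([-9.75953534e-04,  9.85603011e-01,  1.69073216e-01,  1.72867466e-05]), 'force': array([-0.30814931, -0.04493582, -0.24149025]), 'ft_torque': array([ 0.05940224, -0.03768584,  0.04650153]), 'grasp_force': 0.0, 'width': 0.08551531513127887}
scene {'fov_y': 48.0838354276456, 'cx': 275.83290942189365, 'cy': 209.64716030859216, 'world_to_cam': array([[ 0.65587889, -0.75469322, -0.01615598, -0.30905714],
       [ 0.39125599,  0.32156868,  0.86227161, -0.30569222],
       [-0.64555529, -0.57186687,  0.50618836, -1.13524941],
       [ 0.        ,  0.        ,  0.        ,  1.        ]])}
side {'fov_y': 47.780859196950374, 'cx': 283.0720718132109, 'cy': 207.81854684464625, 'world_to_cam': array([[ 0.32387194, -0.94586123,  0.02129561, -0.13371764],
       [ 0.56279696,  0.21070269,  0.79928966, -0.3749663 ],
       [-0.76050414, -0.24688239,  0.60056851, -0.90446498],
       [ 0.        ,  0.        ,  0.        ,  1.        ]])}
wrist {'fov_y': 58.41016060359073, 'cx': 277.85412516635694, 'cy': 214.6332466777259, 'hand_eye': array([[-6.34963821e-04,  9.57083213e-01,  2.89812561e-01,
         7.33914429e-02],
       [ 9.99999665e-01,  7.57366966e-04, -3.10199118e-04,
         4.90247744e-04],
       [-5.16380829e-04,  2.89812267e-01, -9.57083373e-01,
         3.08409828e-02],
       [ 0.00000000e+00,  0.00000000e+00,  0.00000000e+00,
         1.00000000e+00]])}
```

View pics/scene0.png

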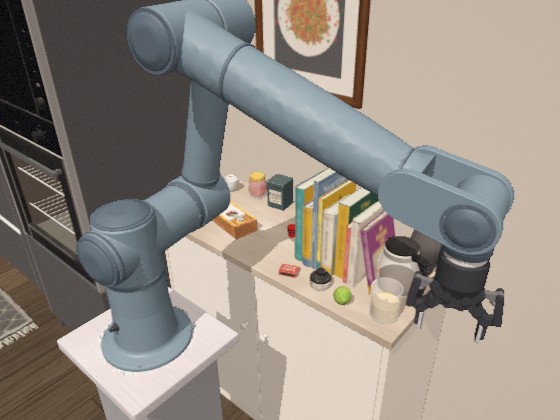

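View pics/side0.png

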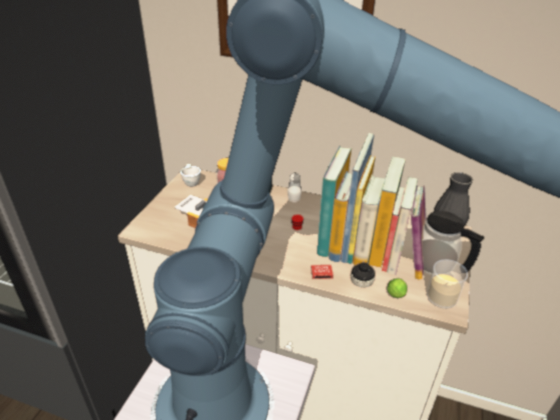

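Scene view: the box is near (236,219), partly behind the arm. The cap is at (291,231), the books start at x≈297, the matchbox is at (289,270) and the timer at (320,278). Side view: the cap is at (297,222) and the box, half hidden, is near (195,212).

```bash
cat > h.py <<'E'
from station import status,cams
import cv2,numpy as np
from scipy.spatial.transform import Rotation as R
def rot(q): return R.from_quat([q[1],q[2],q[3],q[0]]).as_matrix()
def cam(n,s=None):
    p=cams.camera_params(n)
    f=210/np.tan(np.radians(p["fov_y"])/2)
    if n=="wrist":
        s=s or status.get_state()
        T=np.eye(4);T[:3,:3]=rot(s["tcp_rot"]);T[:3,3]=s["tool_pos"]
        W=T@p["hand_eye"]
    else: W=np.linalg.inv(p["world_to_cam"])
    return f,p["cx"],p["cy"],W
def hit(c,u,v,z):
    f,cx,cy,W=c
    d=W[:3,:3]@np.array([(u-cx)/f,-(v-cy)/f,-1]);o=W[:3,3]
    return o+d*(z-o[2])/d[2]
def proj(c,P):
    f,cx,cy,W=c
    q=np.linalg.inv(W)@np.append(P,1)
    return np.array([cx+f*q[0]/-q[2],cy-f*q[1]/-q[2]])
E
python3 - <<'E'
from h import *
S=cam("scene");D=cam("side")
np.set_printoptions(precision=3,suppress=True)
for n,c,u,v,z in [("cap",S,291,227,.034),("cap",D,297,218,.034),("box",S,236,219,.045),("match",S,289,270,.014),("match",D,321,271,.014),("timer",S,320,278,.05),("lime",S,343,296,.025),("bookscorner",S,298,262,0),("booksc",D,320,254,0),("jam",S,257,190,.04),("tin",S,280,195,.05),("mugside",D,191,176,.03),("box -x",S,221,218,.03)]:
    print(n,hit(c,u,v,z))
big=cv2.resize(cams.capture("scene")[165:290,180:360],None,fx=4,fy=4,interpolation=cv2.INTER_CUBIC)
cv2.imwrite("pics/c1.png",big)
E
```

```text
cap [0.558 0.011 0.034]
cap [0.563 0.011 0.034]
box [0.469 0.166 0.045]
match [ 0.404 -0.108  0.014]
match [ 0.405 -0.102  0.014]
timer [ 0.394 -0.222  0.05 ]
lime [ 0.399 -0.293  0.025]
bookscorner [ 0.464 -0.092  0.   ]
booksc [ 0.48 -0.08  0.  ]
jam [0.663 0.256 0.04 ]
tin [0.673 0.155 0.05 ]
mugside [0.655 0.388 0.03 ]
box -x [0.459 0.227 0.03 ]
```

View pics/c1.png

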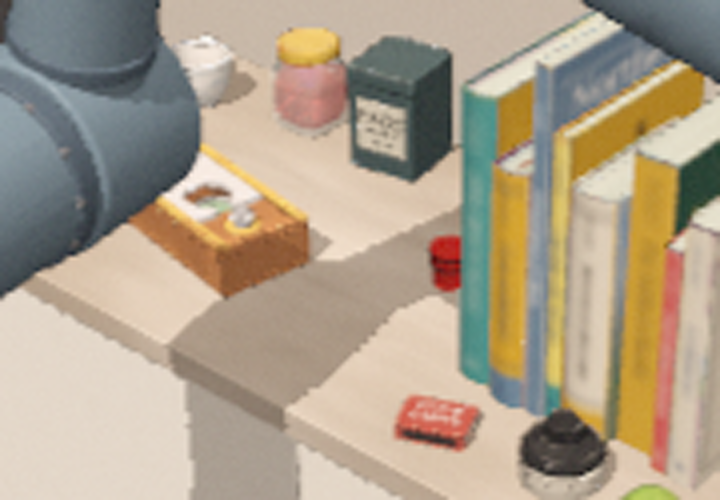

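>>> jog_arm(
  targets=[
    [0,0,0,0,0.2,0.3,1],
    [0,0,0,0.1,0.5,0.5,1],
    [0,0,0,0.2,0.8,0.5,1],
    [0,0,0,0.3,1,0.5,1],
  ],
)

```text
time: 0.65
tool_pos: [0.2765, -0.4118, 0.5056]
tcp_rot: [0.001, 0.986, 0.169, 0.0]
force: [1.3, -0.2, -0.2]
width: 0.0851
grasp_force: 0.0
```

>>> jog_arm(
  targets=[
    [0,0,0,0.1,0.3,0,1],
    [0,0,0,0.2,0.6,0,1],
    [0,0,0,0.3,0.9,0,1],
    [0,0,0,0.4,1,0,1],
  ],
)

```text
time: 1.15
tool_pos: [0.3565, -0.2108, 0.5048]
tcp_rot: [0.0, 0.985, 0.17, 0.0]
force: [0.5, -0.7, 0.2]
width: 0.0856
grasp_force: 0.0
```

>>> jog_arm(
  targets=[
    [0,0,0,0.1,0.3,0,1],
    [0,0,0,0.3,0.6,0,1],
    [0,0,0,0.5,0.9,0,1],
    [0,0,0,0.6,1,0,1],
  ],
)

```text
time: 1.65
tool_pos: [0.4769, -0.0111, 0.5046]
tcp_rot: [0.0, 0.985, 0.17, 0.0]
force: [0.8, -1.1, 0.9]
width: 0.0854
grasp_force: 0.0
```

>>> jog_arm(
  targets=[
    [0,0,0,0.1,0.25,0,1],
    [0,0,0,0.3,0.5,0,1],
    [0,0,0,0.4,0.6,0,1],
    [0,0,0,0.4,0.6,0,1],
    [0,0,0,0.4,0.6,0,1],
  ],
)

```text
time: 2.28
tool_pos: [0.5561, 0.1061, 0.5043]
tcp_rot: [0.0, 0.986, 0.169, -0.0]
force: [0.6, 0.1, 0.4]
width: 0.0855
grasp_force: 0.0
```

```bash
python3 - <<'E'
from h import *
s=status.get_state(); print(s["time"],s["tool_pos"],s["tcp_rot"],s["joint_positions"])
c=cam("wrist",s); im=cams.capture("wrist"); cv2.imwrite("pics/w1.png",im)
np.save("w1.npy",np.r_[s["tool_pos"],s["tcp_rot"]])
E
```

```text
2.275 [0.55606556 0.10613546 0.50432735] [ 5.87613839e-05  9.85620122e-01  1.68975701e-01 -4.28924495e-04] [-1.15993189e-02 -1.78161933e-02  1.66267376e+00 -2.71074400e-04
  1.49755766e+00  1.21963626e+00]
```

View pics/w1.png

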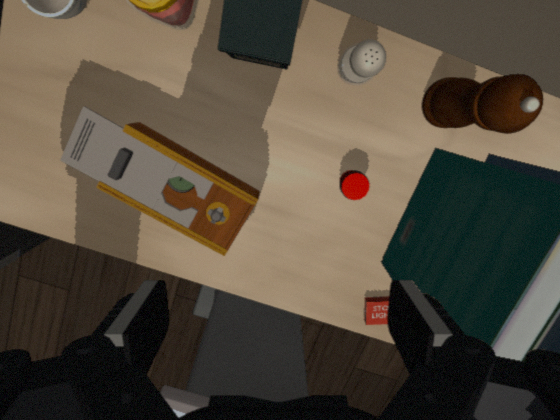

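The wrist view shows everything: cap top at (355,185), stud at (217,213), rib at (120,163), and the box's +x corners at about (259,197) and (224,253). Next I'll enlarge the box and segment the cap.

```bash
python3 - <<'E'
from h import *
im=cv2.imread("pics/w1.png")
cv2.imwrite("pics/w1c.png",cv2.resize(im[95:265,55:275],None,fx=3.5,fy=3.5,interpolation=cv2.INTER_CUBIC))
b=im.astype(int); m=((b[...,2]>120)&(b[...,1]<60)&(b[...,0]<60)).astype(np.uint8)
n,l,st,ce=cv2.connectedComponentsWithStats(m)
for i in range(1,n):
    if st[i,4]>50: print(st[i],ce[i])
w=np.load("w1.npy"); c=cam("wrist",dict(tool_pos=w[:3],tcp_rot=w[3:])); np.savez("c1.npz",f=c[0],cx=c[1],cy=c[2],W=c[3])
for nme,u,v,z in [("cap",355,185,.034),("stud",217,213,.0525),("rib",120,162,.058),("c1",259,197,.045),("c2",224,253,.045),("rail-",126,124,.045),("l-",99,187,.045)]: print(nme,hit(c,u,v,z))
E
```

```text
[342 173  27  27 570] [355.0122807  186.13508772]
[366 302  22  22 289] [374.76470588 313.05882353]
cap [0.56508047 0.01095002 0.034     ]
stud [0.4831225  0.15518563 0.0525    ]
rib [0.50581685 0.27323894 0.058     ]
c1 [0.51580282 0.11474179 0.045     ]
c2 [0.43421767 0.13271992 0.045     ]
rail- [0.54589273 0.2806283  0.045     ]
l- [0.46520615 0.29444927 0.045     ]
```

View pics/w1c.png

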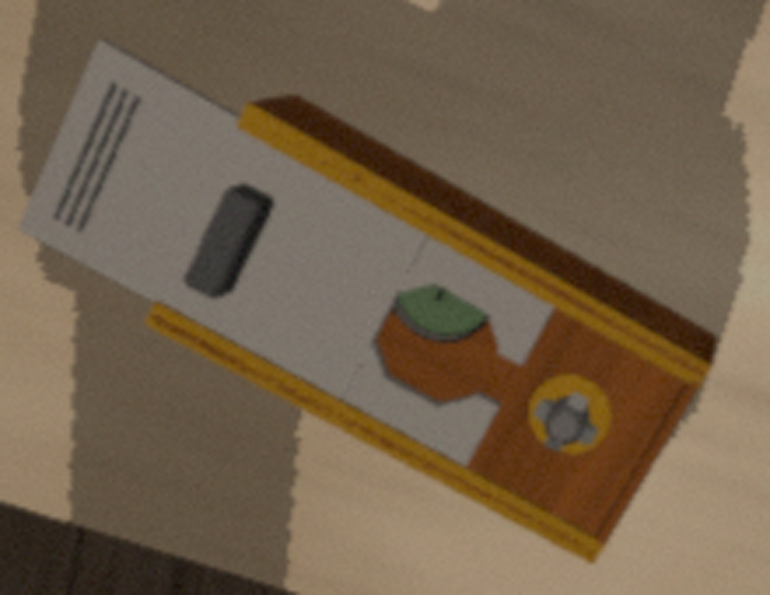

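```bash
cat >> h.py <<'E'
def c1():
    d=np.load("c1.npz"); return float(d["f"]),float(d["cx"]),float(d["cy"]),d["W"]
E
python3 - <<'E'
from h import *
from scipy.optimize import least_squares
np.set_printoptions(precision=4,suppress=True)
c=c1()
obs=[((.085,.042,.045),(713,367)),((-.085,.042,.045),(250,103)),((.085,-.042,.045),(597,562)),((-.085,-.042,.045),(148,324)),((.052,0,.0375),(570,415))]
def P(p,q): cs,sn=np.cos(p[2]),np.sin(p[2]); return np.array([p[0]+cs*q[0]-sn*q[1],p[1]+sn*q[0]+cs*q[1],q[2]])
px=lambda o:np.array([55+o[0]/3.5,95+o[1]/3.5])-0.36
f=lambda p:np.concatenate([proj(c,P(p,q))-px(o) for q,o in obs])
r=least_squares(f,[.49,.2,-1.75]); print(r.x,np.degrees(r.x[2])); print(r.fun.reshape(-1,2))
p=r.x; print("seat",P(p,(.052,0,.0375)),"washer ray",hit(c,*px((570,415)),.0375))
rib=hit(c,*px((228,238)),.058); print("rib",rib)
d=rib[:2]-p[:2]; ax=np.array([np.cos(p[2]),np.sin(p[2])]); print("rib in box",d@ax, d@np.array([-ax[1],ax[0]]))
print("cap top red blob",hit(c,355,185.9,.034), hit(c,342,185.5,.034)-hit(c,369,185.5,.034))
# cap: combine with side views
print("ends",proj(c,P(p,(-.085,.042,.0))))
E
```

```text
[ 0.4885  0.2057 -1.7662] -101.19511346234695
[[ 0.4089 -0.2824]
 [-0.2658 -0.3976]
 [-0.2769  0.8048]
 [-0.5281  0.1536]
 [ 0.6902 -0.0792]]
seat [0.4784 0.1547 0.0375] washer ray [0.478  0.1554 0.0375]
rib [0.505  0.2733 0.058 ]
rib in box -0.06955656990611063 0.0031264933118994947
cap top red blob [0.5641 0.0105 0.034 ] [-0.0107  0.0304  0.    ]
ends [140.0157 121.5044]
```

>>> jog_arm(
  targets=[
    [0,0,0.06,-0.05,0.2,0,-1],
    [0,0,0.12,-0.1,0.4,-0.2,-1],
    [0,0,0.18,-0.15,0.6,-0.4,-1],
    [0,0,0.24,-0.2,0.8,-0.7,-1],
    [0,0,0.3,-0.24,1,-1,-1],
    [0,0,0.3306,-0.24,1,-1,-1],
    [0,0,0.3306,-0.24,1,-1,-1],
    [0,0,0.3306,-0.24,1,-1,-1],
  ],
  force=40,
)

```text
time: 3.32
tool_pos: [0.509, 0.3057, 0.3064]
tcp_rot: [0.001, 0.773, 0.635, 0.001]
force: [0.5, 0.0, 0.8]
width: 0.0
grasp_force: 0.0
```

```bash
python3 - <<'E'
from h import *
np.set_printoptions(precision=4,suppress=True)
s=status.get_state();print(s["tool_pos"],s["width"],s["time"],s["force"])
M=rot(s["tcp_rot"]);print(M, np.degrees(np.arctan2(M[1,1],M[0,1])))
yaw=-1.7662;ax=np.array([np.cos(yaw),np.sin(yaw)])
for b in (-.102,-.037): print(b,np.array([.4885,.2057])+b*ax-s["tool_pos"][:2])
cv2.imwrite("pics/w2.png",cams.capture("wrist"))
E
```

```text
[0.509  0.3057 0.3064] 2.0393197999784248e-05 3.325 [0.5329 0.0441 0.7721]
[[ 0.1938  0.981   0.0025]
 [ 0.981  -0.1938  0.0007]
 [ 0.0012  0.0024 -1.    ]] -11.175219517852325
-0.102 [-0.0007  0.0001]
-0.037 [-0.0134 -0.0637]
```

View pics/w2.png

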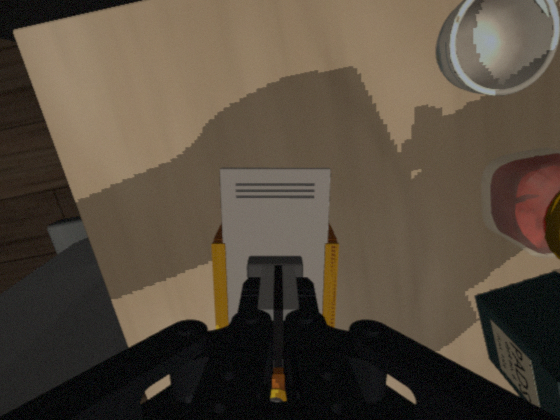

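Aligned with the box. The rib's top spans about u 247–303, with its rear edge at v≈257. The closed fingers are centred on it at u≈278.

```bash
python3 - <<'E'
from h import *
np.set_printoptions(precision=4,suppress=True)
s=status.get_state();c=cam("wrist",s)
yaw=-1.7662;ax=np.array([np.cos(yaw),np.sin(yaw)]);n=np.array([-ax[1],ax[0]])
for u,v,z in [(247,257,.058),(303,257,.058),(275,277,.058),(220,169,.042),(330,169,.042)]:
    d=hit(c,u,v,z)[:2]-[.4885,.2057];print(d@ax,d@n)
print(proj(c,s["tool_pos"]+rot(s["tcp_rot"])@[0,0,.173]))
E
```

```text
-0.08188131767023589 -0.017978677964722953
-0.08180802562837192 0.017154877919495815
-0.06804248816920618 -0.00045128295233299047
-0.1347224661750351 -0.034824000853057244
-0.13465559178934505 0.03419379675153037
[278.6225 283.5248]
```

>>> jog_arm(
  targets=[
    [0,0,0,0.005,0.02,-0.2,-1],
    [0,0,0,0.005,0.02,-0.35,-1],
    [0,0,0,0.005,0.02,-0.42,-1],
    [0,0,0,0.005,0.02,-0.42,-1],
    [0,0,0,0.005,0.02,-0.42,-1],
  ],
)

```text
time: 4.0
tool_pos: [0.5102, 0.3106, 0.2225]
tcp_rot: [0.0, 0.772, 0.636, 0.001]
force: [0.2, -0.1, 0.9]
width: -0.0002
grasp_force: 0.0
```

>>> jog_arm(
  targets=[
    [0,0,0,-0.008,-0.04,0,-1],
    [0,0,0,-0.016,-0.08,0,-1],
    [0,0,0,-0.024,-0.12,0,-1],
    [0,0,0,-0.032,-0.16,0,-1],
    [0,0,0,-0.04,-0.2,0,-1],
    [0,0,0,-0.048,-0.24,0,-1],
    [0,0,0,-0.056,-0.28,0,-1],
    [0,0,0,-0.062,-0.31,0,-1],
    [0,0,0,-0.062,-0.31,0,-1],
  ],
)

```text
time: 5.12
tool_pos: [0.4966, 0.2479, 0.2203]
tcp_rot: [-0.0, 0.772, 0.636, -0.001]
force: [0.3, 0.9, -0.1]
width: -0.0001
grasp_force: 0.0
```

>>> jog_arm(
  targets=[
    [0,0,0,-0.002,-0.01,0,-1],
    [0,0,0,-0.004,-0.02,0,-1],
    [0,0,0,-0.004,-0.02,0,-1],
  ],
)

```text
time: 5.5
tool_pos: [0.4959, 0.2444, 0.2204]
tcp_rot: [-0.0, 0.772, 0.636, -0.0]
force: [0.1, 0.4, -0.3]
width: 0.0003
grasp_force: 0.1
```

>>> jog_arm(
  targets=[
    [0,0,0,-0.001,-0.005,0,-1],
    [0,0,0,-0.002,-0.01,0,-1],
    [0,0,0,-0.003,-0.015,0,-1],
    [0,0,0,-0.004,-0.02,0,-1],
    [0,0,0,-0.004,-0.02,0,-1],
  ],
)

```text
time: 6.12
tool_pos: [0.4953, 0.2421, 0.2207]
tcp_rot: [-0.002, 0.772, 0.635, 0.003]
force: [2.3, 14.0, -5.6]
width: 0.0001
grasp_force: 7.2
```

>>> jog_arm(
  targets=[
    [0,0,0,-0.001,-0.005,0,-1],
    [0,0,0,-0.002,-0.01,0,-1],
    [0,0,0,-0.002,-0.01,0,-1],
  ],
)

```text
time: 6.5
tool_pos: [0.495, 0.2413, 0.2208]
tcp_rot: [-0.003, 0.772, 0.635, 0.005]
force: [4.5, 22.9, -9.4]
width: 0.0
grasp_force: 11.5
```

>>> jog_arm(
  targets=[
    [0,0,0,0.015,0.075,0,-1],
    [0,0,0,0.015,0.075,0.2,-1],
    [0,0,0,0.015,0.075,0.45,-1],
    [0,0,0.03,0.1,-0.1,0.7,0],
    [0,0,0.062,0.2,-0.4,0.7,1],
    [0,0,0.062,0.3,-0.7,0.7,1],
    [0,0,0.062,0.35,-0.9,0.7,1],
    [0,0,0.062,0.35,-1,0.7,1],
  ],
)

```text
time: 7.5
tool_pos: [0.5654, 0.0363, 0.3609]
tcp_rot: [0.0, 0.707, 0.707, -0.0]
force: [-0.4, 0.3, 0.4]
width: 0.0853
grasp_force: 0.0
```

>>> jog_arm(
  targets=[
    [0,0,0,0,-0.15,0,1],
    [0,0,0,0,-0.15,0,1],
    [0,0,0,0,-0.15,0,1],
    [0,0,0,0,-0.15,0,1],
  ],
)

```text
time: 8.0
tool_pos: [0.5648, 0.0095, 0.3606]
tcp_rot: [-0.0, 0.706, 0.708, -0.0]
force: [0.5, -0.4, 0.5]
width: 0.0853
grasp_force: 0.0
```

```bash
python3 - <<'E'
from h import *
np.set_printoptions(precision=4,suppress=True)
s=status.get_state();print(s["tool_pos"],s["width"],s["time"],s["force"],s["joint_positions"]);M=rot(s["tcp_rot"]);print(M)
c=cam("wrist",s);im=cams.capture("wrist");cv2.imwrite("pics/w3.png",im)
b=im.astype(int); m=((b[...,2]>100)&(b[...,1]<60)&(b[...,0]<60)).astype(np.uint8)
n,l,st,ce=cv2.connectedComponentsWithStats(m)
for i in range(1,n):
    if st[i,4]>50: print(st[i],ce[i],hit(c,*ce[i],.034))
E
```

```text
[0.5648 0.0095 0.3606] 0.08530120977300533 8.0 [ 0.5115 -0.3524  0.4606] [-0.1838  0.0917  1.8152  0.0001  1.2349 -0.1877]
[[-0.0039  1.     -0.0003]
 [ 1.      0.0039  0.0001]
 [ 0.0001 -0.0003 -1.    ]]
[ 256  175   41   40 1264] [276.1456 194.2634] [0.5631 0.0103 0.034 ]
[ 84 277  43  43 728] [104.2294 294.3201] [ 0.4122 -0.0806  0.034 ]
```

View pics/w3.png

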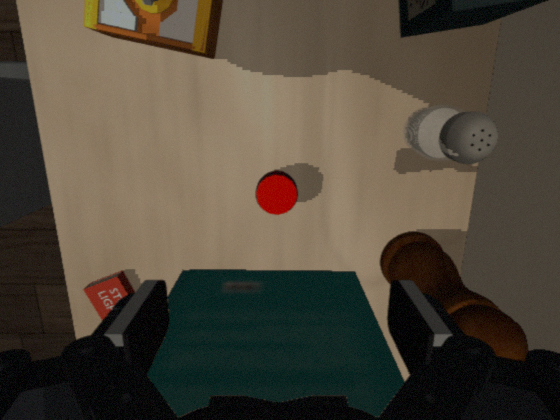

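The cap top is centred at about (276,193), which gives (0.5635, 0.0105). That agrees with the three earlier estimates, so I'll grasp it.

>>> jog_arm(
  targets=[
    [0,0,0,-0.006,0.005,-0.3,1],
    [0,0,0,-0.006,0.005,-0.55,1],
    [0,0,0,-0.006,0.005,-0.75,1],
    [0,0,0,-0.006,0.005,-0.89,1],
    [0,0,0,-0.006,0.005,-0.89,1],
    [0,0,0,-0.006,0.005,-0.89,1],
  ],
)

```text
time: 8.8
tool_pos: [0.5644, 0.0097, 0.184]
tcp_rot: [0.001, 0.706, 0.708, 0.001]
force: [0.9, -0.3, 0.4]
width: 0.0855
grasp_force: 0.0
```

>>> jog_arm(
  targets=[
    [0,0,0,0,0,0,-1],
    [0,0,0,0,0,0,-1],
    [0,0,0,0,0,0,-1],
    [0,0,0,0,0,0,-1],
    [0,0,0,0,0,0,-1],
    [0,0,0,0,0,0,-1],
  ],
  force=80,
)

```text
time: 9.55
tool_pos: [0.5643, 0.0093, 0.1837]
tcp_rot: [0.001, 0.706, 0.708, 0.0]
force: [-0.3, 0.9, 5.5]
width: 0.0317
grasp_force: 79.1
```

>>> jog_arm(
  targets=[
    [0,0,0,0,0,0.1,-1],
    [0,0,0,0,0,0.3,-1],
    [0,0,0,0,0.05,0.5,-1],
    [0,0,0,0,0.1,0.5,-1],
    [0,0,0,0,0.1,0.5,-1],
    [0,0,0,0,0.1,0.5,-1],
  ],
)

```text
time: 10.3
tool_pos: [0.5631, 0.0295, 0.2812]
tcp_rot: [-0.001, 0.706, 0.708, -0.001]
force: [-0.6, -0.6, -0.1]
width: 0.0318
grasp_force: 79.2
```

```bash
python3 - <<'E'
from h import *
np.set_printoptions(precision=4,suppress=True)
s=status.get_state();print(s["tool_pos"],s["width"],s["time"],s["force"],s["grasp_force"]);M=rot(s["tcp_rot"]);print(M)
c=cam("wrist",s);im=cams.capture("wrist")
p=s["tool_pos"]+M@[0,0,.155]
for dz in (.005,-.01,-.029): print(proj(c,p+[0,0,dz]))
cv2.imwrite("pics/w4.png",cv2.resize(im[180:420,120:440],None,fx=2.5,fy=2.5,interpolation=cv2.INTER_CUBIC))
E
```

```text
[0.5631 0.0295 0.2812] 0.031773531446770927 10.3 [-0.5507 -0.5667 -0.1326] 79.24566149711609
[[-0.0025  1.     -0.0029]
 [ 1.      0.0025  0.0003]
 [ 0.0003 -0.0029 -1.    ]]
[279.2404 313.4544]
[279.1554 293.0346]
[279.0685 272.1795]
```

View pics/w4.png

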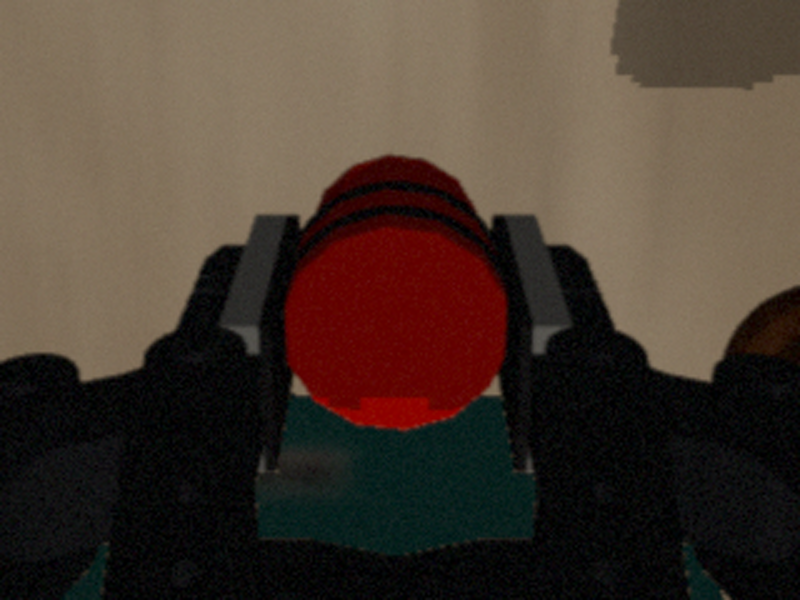

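>>> jog_arm(
  targets=[
    [0,0,-0.02,-0.1,0.1,0,-1],
    [0,0,-0.04,-0.25,0.2,0,-1],
    [0,0,-0.062,-0.4,0.33,0,-1],
    [0,0,-0.062,-0.472,0.38,0,-1],
    [0,0,-0.062,-0.472,0.38,0,-1],
    [0,0,-0.062,-0.472,0.38,0,-1],
    [0,0,-0.062,-0.472,0.38,0,-1],
  ],
)

```text
time: 11.22
tool_pos: [0.4702, 0.1048, 0.2828]
tcp_rot: [0.0, 0.772, 0.636, 0.0]
force: [-0.1, 0.3, -1.0]
width: 0.0315
grasp_force: 79.3
```

```bash
python3 - <<'E'
from h import *
np.set_printoptions(precision=4,suppress=True)
s=status.get_state();print(s["tool_pos"],s["width"],s["time"],s["force"]);M=rot(s["tcp_rot"]);print(M)
c=cam("wrist",s);im=cams.capture("wrist"); np.savez("c1.npz",f=c[0],cx=c[1],cy=c[2],W=c[3])
np.save("s5.npy",s["tool_pos"])
print(proj(c,[.4782,.155,.0375]))
cv2.imwrite("pics/w5.png",cv2.resize(im[60:300,120:440],None,fx=2.5,fy=2.5,interpolation=cv2.INTER_CUBIC))
E
```

```text
[0.4702 0.1048 0.2828] 0.031527444026068795 11.225 [-0.1217  0.3064 -0.9742]
[[ 0.192   0.9814  0.0005]
 [ 0.9814 -0.192  -0.0001]
 [ 0.      0.0005 -1.    ]]
[274.7809 142.3499]
```

View pics/w5.png

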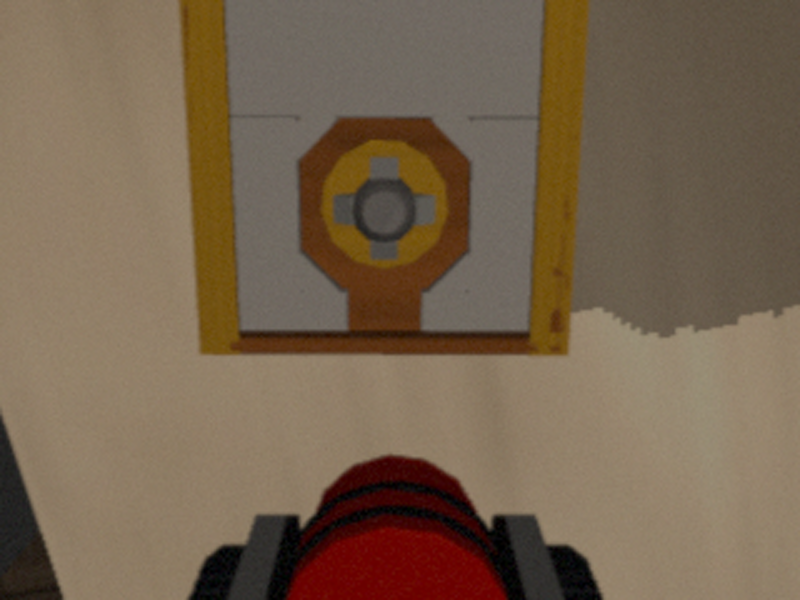

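The cover is shut and its window surrounds the stud. The washer centre is at crop (384.5,204) and the stud tip at (385,209).

```bash
python3 - <<'E'
from h import *
np.set_printoptions(precision=4,suppress=True)
c=c1();t=np.load("s5.npy")
w=hit(c,273.5,141.3,.0375);k=hit(c,273.7,143.3,.0525);print(w,k)
# cap-in-tool from w4 view: z_cap_top 5.3mm above grasp point
tx=np.array([.192,.9814]);ty=np.array([.9814,-.192])
p0=np.r_[t[:2],t[2]-.155+.0053]; 
seat=(w+k)[:2]/2; tcp=seat-.001*tx+.0003*ty; print("tcp",tcp,"delta units",(tcp-t[:2])/.2, "ztcp on ears",.0375+.010+.1837, "home",.0375+.1837)
E
```

```text
[0.4776 0.1557 0.0375] [0.4779 0.1562 0.0525]
tcp [0.4779 0.1549] delta units [0.0384 0.2503] ztcp on ears 0.23120000000000002 home 0.2212
```

>>> jog_arm(
  targets=[
    [0,0,0,0.02,0.13,0,-1],
    [0,0,0,0.038,0.25,0,-1],
    [0,0,0,0.038,0.25,0,-1],
    [0,0,0,0.038,0.25,-0.1,-1],
    [0,0,0,0.038,0.25,-0.2,-1],
    [0,0,0,0.038,0.25,-0.2,-1],
    [0,0,0,0.038,0.25,-0.2,-1],
  ],
  force=100,
)

```text
time: 12.15
tool_pos: [0.4774, 0.155, 0.2433]
tcp_rot: [0.0, 0.772, 0.636, 0.0]
force: [0.5, 0.6, 0.8]
width: 0.0311
grasp_force: 99.0
```

>>> jog_arm(
  targets=[
    [0,0,0,0,0,-0.02,-1],
    [0,0,0,0,0,-0.04,-1],
    [0,0,0,0,0,-0.05,-1],
    [0,0,0,0,0,-0.05,-1],
  ],
)

```text
time: 12.65
tool_pos: [0.477, 0.1555, 0.2326]
tcp_rot: [0.0, 0.772, 0.636, -0.0]
force: [-0.1, 0.1, 0.2]
width: 0.0309
grasp_force: 99.1
```

>>> jog_arm(
  targets=[
    [0,0,0,0,0,-0.01,-1],
    [0,0,0,0,0,-0.015,-1],
    [0,0,0,0,0,-0.015,-1],
  ],
)

```text
time: 13.02
tool_pos: [0.4777, 0.1555, 0.2308]
tcp_rot: [0.001, 0.772, 0.636, 0.001]
force: [-0.2, -0.7, 5.5]
width: 0.0309
grasp_force: 99.9
```

It's resting on the ears at the predicted height with almost no side load. Now pressing through.

>>> jog_arm(
  targets=[
    [0,0,0,0,0,-0.01,-1],
    [0,0,0,0,0,-0.02,-1],
    [0,0,0,0,0,-0.02,-1],
  ],
)

```text
time: 13.4
tool_pos: [0.4767, 0.1554, 0.225]
tcp_rot: [-0.0, 0.772, 0.636, -0.0]
force: [3.4, -1.0, -3.7]
width: 0.031
grasp_force: 99.9
```

>>> jog_arm(
  targets=[
    [0,0,0,0,0,-0.01,-1],
    [0,0,0,0,0,-0.02,-1],
    [0,0,0,0,0,-0.02,-1],
  ],
)

```text
time: 13.78
tool_pos: [0.4768, 0.1555, 0.2215]
tcp_rot: [-0.0, 0.772, 0.636, -0.0]
force: [0.1, 0.5, 0.1]
width: 0.0308
grasp_force: 100.5
```

>>> jog_arm(
  targets=[
    [0,0,0,0,0,-0.005,-1],
    [0,0,0,0,0,-0.01,-1],
    [0,0,0,0,0,-0.01,-1],
  ],
)

```text
time: 14.15
tool_pos: [0.4772, 0.1556, 0.2213]
tcp_rot: [-0.0, 0.772, 0.636, -0.001]
force: [-6.1, -1.0, 14.0]
width: 0.0311
grasp_force: 101.4
```

>>> jog_arm(
  targets=[
    [0,0,0,0,0,-0.005,-1],
    [0,0,0,0,0,-0.005,-1],
    [0,0,0,0,0,-0.005,-1],
  ],
)

```text
time: 14.52
tool_pos: [0.4774, 0.1557, 0.2212]
tcp_rot: [-0.001, 0.772, 0.636, -0.001]
force: [-11.3, -2.2, 22.8]
width: 0.0308
grasp_force: 102.2
```

>>> jog_arm(
  targets=[
    [0,0,0,0,0,-0.002,-1],
    [0,0,0,0,0,-0.002,-1],
    [0,0,0,0,0,-0.002,-1],
    [0,0,0,0,0,-0.002,-1],
    [0,0,0,0,0,-0.002,-1],
    [0,0,0,0,0,-0.002,-1],
  ],
)

```text
time: 15.28
tool_pos: [0.4774, 0.1557, 0.2212]
tcp_rot: [-0.001, 0.772, 0.636, -0.001]
force: [-12.7, -2.1, 26.2]
width: 0.0313
grasp_force: 102.4
```

```bash
python3 -c "
from station import order;print(order.finish_job())"
```

```text
the job is handed in; nothing more can be done
None
```

The cover is shut against its stop, and the cap has snapped over the ears and is home on the washer. I handed the job in at about 15 s with the arm still pressing the cap down at about 26 N and gripping it at about 100 N; no verdict came back.

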